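# Half-twist the coffee grinder's bayonet lid and hold it

### The job

Slide the white lid with the red bar out of its grey storage dock, set it fully down into the mouth of the blue coffee grinder, and only then twist it clockwise to the orange half-way mark, midway between the white open mark and the red lock mark, never on to the lock. The grinder's ring is sprung and would turn back, so keep the lid gripped: hold it at the orange mark for at least three seconds and finish there while still holding it. Leave the other things on the worktop where they are.

Things in the scene. Friction and masses are not known exactly. Their poses are not given: they have to be found in the camera images.
- lid: Loose white lid, 0.12 kg. Origin: centre of its plug's underside, z up. Plug 76 mm across, height 0 to 13, foot chamfered 2 mm. Two lugs at +y and -y, 14 mm wide (x), out to radius 46, height 0 to 5. Round flange 98 mm across, height 13 to 19. Half a turn about z gives the same shape. Starts in the dock, turned up to 0.2 rad from it, at dock x -12 to 0 mm.
- lid_bar (a point): Point in the lid's red cross-bar, 42 mm above the lid's origin, on its axis. The bar stands on the flange: 18 mm thick (x), 46 mm long (y), height 19 to 51 above the lid's origin. Grip it from above across its thickness, along the lid's x. The bar is in line with the lugs; black lines on the flange run from its ends to the rim.
- dock: Grey storage dock, fixed. Origin on the worktop under its middle. Floor 4 mm thick, x -55 to +57, y -62 to +62 mm; the lid lies on it. Side walls (x -50 to +57) with inner faces at y +-52 carry lips from y +-42 outward, height 25.5 to 31.5, overhanging the lid's flange (top at 23): it cannot be lifted there. Back stop at x +51, 20 mm high. Open at -x.
- dock_exit (a point): Where the lid's origin is when slid out of the dock's open end: 88 mm from the dock's origin along the dock's -x, height 4 mm. The lid is clear of the lips when its origin is over 76 mm out. Mind the wall cupboards over the back of the worktop: their undersides are 0.44 m above it, lower than the wrist.
- grinder: Blue coffee grinder, fixed, 124 mm across, 100 mm tall, black switch on its -x side. Origin on its axis at the worktop. Mouth: black rim 6 mm thick, top at 100, inner radius 40.5 mm, with two lug notches at +y and -y, 20.5 mm wide, out to radius 49. Marks on the rim, on both sides: white (open) at the notches, orange (half-way) 30 and red (lock) 60 degrees clockwise from them, seen from above.
- grinder_seat (a point): Where the lid's origin is when fully down: on the grinder's axis, 87 mm above the worktop, axes as the grinder. The lid goes straight down with its y axis parallel to the grinder's, either way round; its lugs pass the notches, drop between the drive ring's stops and the flange rests on the rim. Turned clockwise, the lugs run under the rim and the bar's ends point at the marks.
- drive_ring (a joint): Sprung ring in the mouth that the lugs push round, rad; 0 at rest, grows clockwise from above, stop at 0.96. The lugs have 5 degrees of play in it each way, so it reads about 0.09 less than the angle turned by the lid: about 0.44 with the lid at the orange mark. Its spring turns it back with 0.03 N m at 0, 0.10 N m at the orange mark.
- canister_1: white lidded canister, 72 mm wide, 85 mm tall, loose bystander; origin at the centre of its underside
- jar_1: glass jar with green lid, 70 mm wide, 104 mm tall, loose bystander; origin at the centre of its underside
- mill_1: small mill with grey top, 44 mm wide, 90 mm tall, loose bystander; origin at the centre of its underside
- jar_2: tall jar with red lid, 68 mm wide, 160 mm tall, loose bystander; origin at the centre of its underside
- bottle_1: small brown dropper bottle, 33 mm wide, 102 mm tall, loose bystander; origin at the centre of its underside
- egg_timer: white wind-up timer, 63 mm wide, 52 mm tall, loose bystander; origin at the centre of its underside
- coaster: round cork coaster, 94 mm wide, 5 mm thick, loose bystander; origin at the centre of its underside
There are look-alikes about, which are no part of the job. What is shaped like the lid but brown is not meant.

How it is judged:
By the outcome, as a careful person would: the job done as asked, in the order asked, and still so for the second after the job is handed in, while the arm keeps its last pose, push and grip.
It also fails if it takes over 54 s, if anything falls off the work surface, if the arm or the gripper's body presses on something with over 40 N, if the wrist force passes 120 N, or if a joint passes its speed limit or range.

### The arm

A 7-joint arm with a two-finger parallel gripper is mounted at the origin on a cart in front of the work surface, level with it; the furniture and walls round the work are solid. World frame = base frame: x ahead of the robot, y to its left, z up, the work surface at z = 0. Lengths are in m, angles in rad, forces in N, time in s.
With the tool pointing down it reaches from about 0.425 to 0.925 m from the base axis. Payload 6.8 kg.
Tool frame: the origin (TCP) lies at the very end of the fingers, on their centre line; the grasp point (between the pads) lies 19 mm behind it; z points along the fingers, y is the line along which they close (so a half turn about z gives the same grasp; the last joint's range is limited). The gripper opens to 85 mm and grips with 20 to 120 N. Pads are 22 mm wide; open, the fingers measure 114 mm over their backs; the gripper's body (76 mm by 85 mm) begins 54 mm behind the grasp point. The pads swing forward as they close: fully open they stand 13 mm farther back than shut.
Start: joints at [1.068, 0.477, 0.022, 1.555, -0.011, 1.109, -0.083], TCP at [0.26, -0.623, 0.231] pointing down, gripper open.
Joint ranges: [-2.96, 2.96], [-0.34, 2.1], [-1.41, 1.46], [0.24, 2.44], [-1.37, 4.51], [0.17, 1.92], [-2.96, 2.96]. Speed limits (rad/s): [2.39, 2.39, 3.14, 3.14, 3.14, 3.14, 3.14].

### API

Orientations are given as a unit quaternion [w, x, y, z].
In Python, from station import bot gives the robot as it stands. The module is installed in compiled form; this text tells all that it offers.
- The arm moves only by the shell command python3 -m jog 'ROWS' [OPENING] [FORCE]. ROWS is JSON, a list of rows, each a list of 4 numbers: the shift along the tool's x, y, z in cm, then the turn about the tool's z in rad. In form: [[x, y, z, spin], ...]. A call has 1 to 20 rows; each row is the pose to reach, as a shift and turn from the pose commanded when the call began, along the tool's axes at that moment; what a row does not reach only later rows make up. A row lasts 1/12 s, in which the tool goes at most 41.7 mm and 7.16 degrees, less where a joint would pass 70% of its speed; a pose out of reach is approached as far as the arm can. A call with a gripper value outside its range is refused whole. OPENING is the closure, from -1 (fully open) to 1 (shut), set as the call begins (- or left out, the last holds). The fingers move at their own pace and stop on an object; FORCE is the grip in N (left out, the last holds). Time passes only in rows, so rows that repeat a pose let the fingers close. It gives the time, the measured TCP pose, the force, the opening and the grip force at its end, in the units of the state.
- bot.get_obs(): the state, without advancing time (a new reading comes with each control period).
- bot.read_camera(name): name is "side" or "top"; returns a dict with "pixels" (420x560x3 uint8, red, green, blue), "depth" (420x560 float32, m along the optical axis (not along the pixel's ray), 0 where there is no reading), "fovy" (degrees; the focal length in pixels is half the picture's height over the tangent of half this angle, whatever the lens; pixels are square), "cx", "cy" (the principal point, pixels), "pose" (4x4, takes a point from camera to world coordinates). Camera axes: x right, y down, z forward; pixel columns grow to the right and rows downward; lengths in m; the calibration is good to about 2 mm. A picture is of the moment at which its call begins.
- bot.hand_in(): hands the job in; it is judged then, once.
The state is a dict: "t": time; "q": joint angles; "joint_vel": joint speeds; "joint_torque": joint torques, N m; "eef_pos": TCP position; "tool_rot": TCP orientation; "contact_force": force on the tool from outside, world axes, zero at the start; "torque": the same for the moment, N m; "gripper_width": opening from 0.0 (shut) to 1.0 (fully open); "grasp_force": force on a finger pad.
Only numpy, scipy, OpenCV 4.12 (cv2) and the standard library are available. Lean on these libraries where they do the work, as an engineer would, in place of code of your own. Each camera call takes 0.05 s, during which the arm holds its last target. There are 200 camera calls.

## Working session

There is one attempt and no reset: what is moved stays moved. The work goes in short steps, Python scripts to look and compute and a shell command to move; the robot and the scene stay as the last step left them, time stands still between calls to the robot, and variables do not carry over. Pictures are saved under pics/ and viewed, at most 10 in all, crops included, and the job is handed in when it is done.

```bash
mkdir -p pics && cat > h.py <<'E'
import numpy as np, cv2
from station import bot
def cam(n):
    c=bot.read_camera(n); h=c["pixels"].shape[0]; c["f"]=h/2/np.tan(np.radians(c["fovy"])/2); return c
def save(c,fn): cv2.imwrite(fn,cv2.cvtColor(c["pixels"],cv2.COLOR_RGB2BGR))
def ray(c,u,v,z):
    u=np.atleast_1d(u).astype(float);v=np.atleast_1d(v).astype(float)
    d=np.stack([(u-c["cx"])/c["f"],(v-c["cy"])/c["f"],np.ones_like(u)],1)@c["pose"][:3,:3].T
    o=c["pose"][:3,3]; return o+d*((z-o[2])/d[:,2])[:,None]
def cloud(c):
    h,w=c["depth"].shape; u,v=np.meshgrid(np.arange(w),np.arange(h)); D=c["depth"]
    P=np.stack([(u-c["cx"])/c["f"]*D,(v-c["cy"])/c["f"]*D,D],-1)
    return P@c["pose"][:3,:3].T+c["pose"][:3,3]
E
python3 - <<'E'
from h import *
print(bot.get_obs())
ims=[]
for n in("top","side"):
    c=cam(n); save(c,f"pics/{n}0.png"); print(n,c["f"],c["cx"],c["cy"],c["pose"].round(3).tolist())
    np.savez(f"{n}0.npz",**c)
E
```

```text
{'t': 0.0, 'q': array([ 1.06791956,  0.47781605,  0.0223127 ,  1.55645583, -0.01150085,
        1.10930027, -0.08312024]), 'joint_vel': array([-1.84798144e-03, -1.46151721e-05, -1.65676458e-03, -9.63201099e-04,
        3.36193417e-04,  1.05095065e-03,  1.54258692e-04]), 'joint_torque': array([-6.05722598e-04, -5.96462131e+01,  1.60788640e+00, -2.81199753e+01,
        1.25403993e-02,  9.31255810e-03, -3.09694235e-05]), 'eef_pos': array([ 0.25937837, -0.62252881,  0.23031265]), 'tool_rot': array([-8.93544528e-04,  9.80579217e-01,  1.96121245e-01, -2.42591956e-04]), 'contact_force': array([ 0.48915078, -0.49403148,  0.4828123 ]), 'torque': array([ 0.04151119,  0.01445111, -0.03340208]), 'grasp_force': 0.0, 'gripper_width': 0.998738767892161}
top 446.7393794130976 276.12566084566583 202.05879524478544 [[0.016, -0.985, 0.171, 0.366], [-1.0, -0.017, -0.003, 0.258], [0.006, -0.171, -0.985, 1.139], [0.0, 0.0, 0.0, 1.0]]
side 476.68262505613353 277.80747355262065 199.71817936683829 [[-0.353, -0.58, 0.734, -0.539], [-0.936, 0.22, -0.276, 0.652], [-0.002, -0.784, -0.621, 0.99], [0.0, 0.0, 0.0, 1.0]]
```

View pics/top0.png

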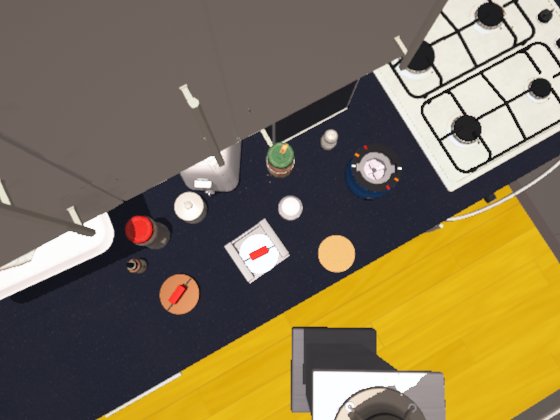

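View pics/side0.png

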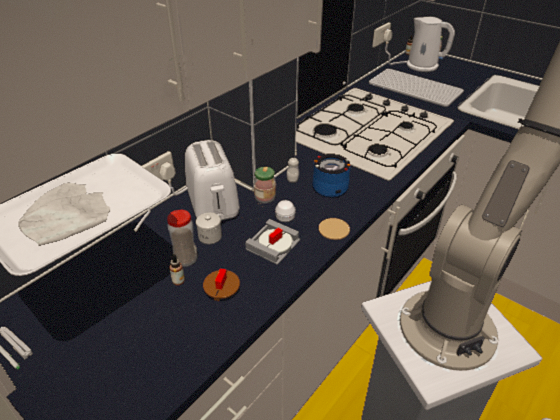

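The top view shows the white lid with its red bar in the grey dock at (260,254) and the grinder at (375,172). The brown look-alike is at (180,294). The cupboards cover the upper left, and the side view agrees. I'll zoom in on the dock and grinder next.

```bash
python3 - <<'E'
from h import *
t=dict(np.load("top0.npz")); s=dict(np.load("side0.npz"))
def crop(c,u,v,r,k): 
    return cv2.resize(cv2.cvtColor(c["pixels"],cv2.COLOR_RGB2BGR)[v-r:v+r,u-r:u+r],None,fx=k,fy=k,interpolation=cv2.INTER_CUBIC)
a=np.vstack([np.hstack([crop(t,258,252,38,5)[:300*0+380],crop(t,375,172,38,5)]),])
b=np.hstack([crop(s,273,240,38,5)[90:290],crop(s,331,175,38,5)[90:290]])
cv2.imwrite("pics/z0.png",np.vstack([a,b]))
for n,c in(("top",t),("side",s)):
    P=cloud(c); hsv=cv2.cvtColor(c["pixels"],cv2.COLOR_RGB2HSV)
    red=(((hsv[...,0]<6)|(hsv[...,0]>174))&(hsv[...,1]>180)&(hsv[...,2]>120)).astype(np.uint8)
    N,L,S,C=cv2.connectedComponentsWithStats(red)
    for i in range(1,N):
        if S[i,4]>8:
            m=L==i; p=P[m]; top=p[p[:,2]>np.percentile(p[:,2],60)]
            print(n,"red",S[i],C[i].round(1),np.median(p,0).round(3),"ztop",np.percentile(p[:,2],90).round(3),top.mean(0).round(3))
P=cloud(t)
for u,v in((258,245),(245,255),(330,253),(290,207),(375,172),(281,152),(330,140),(189,207),(140,230),(136,266)): print((u,v),P[v,u].round(3))
E
```

```text
top red [364 145   3   4  10] [365.  146.5] [0.688 0.041 0.097] ztop 0.102 [0.685 0.042 0.102]
top red [386 185   4   4  11] [387.6 186.6] [ 0.589 -0.01   0.1  ] ztop 0.102 [ 0.588 -0.009  0.102]
top red [126 216  27  27 569] [138.9 229. ] [0.472 0.556 0.159] ztop 0.161 [0.47  0.554 0.165]
top red [250 246  18  13 115] [258.5 252.3] [0.432 0.295 0.054] ztop 0.056 [0.429 0.298 0.056]
top red [169 285  16  19 154] [176.6 294.1] [0.329 0.489 0.049] ztop 0.052 [0.327 0.487 0.069]
side red [171 210  20  17 214] [180.9 216.7] [0.468 0.554 0.16 ] ztop 0.162 [0.449 0.554 0.181]
side red [269 228  13  16 133] [275.2 235.5] [0.423 0.299 0.048] ztop 0.056 [0.426 0.299 0.055]
side red [215 269  11  20 131] [219.9 278. ] [0.317 0.495 0.049] ztop 0.052 [0.309 0.494 0.069]
(258, 245) [0.451 0.299 0.019]
(245, 255) [0.426 0.33  0.017]
(330, 253) [0.435 0.116 0.003]
(290, 207) [0.544 0.221 0.05 ]
(375, 172) [0.631 0.013 0.072]
(281, 152) [0.669 0.245 0.102]
(330, 140) [0.708 0.125 0.08 ]
(189, 207) [0.535 0.464 0.08 ]
(140, 230) [0.469 0.554 0.159]
(136, 266) [0.393 0.582 0.076]
```

View pics/z0.png

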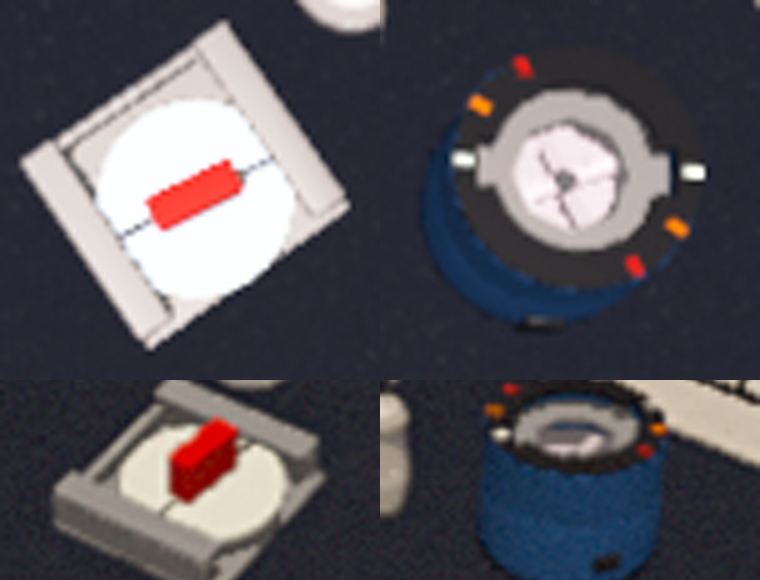

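The crop shows the dock's back stop at the upper left (towards the cupboards) and its open end at the lower right. The bar runs from (150,215) to (240,175) in crop pixels. On the grinder rim, the white marks are at (83,159) and (312,172) in its crop half, with orange then red clockwise from them, and the switch is at the bottom. Now the exact poses.

```bash
cat >> h.py <<'E'
def ang(v): return np.degrees(np.arctan2(v[1],v[0]))
def blobs(c,lo,hi,amin=5):
    hsv=cv2.cvtColor(c["pixels"],cv2.COLOR_RGB2HSV); m=cv2.inRange(hsv,np.array(lo),np.array(hi))
    N,L,S,C=cv2.connectedComponentsWithStats(m); return [(L==i,S[i],C[i]) for i in range(1,N) if S[i,4]>=amin]
E
python3 - <<'E'
from h import *
t=dict(np.load("top0.npz")); s=dict(np.load("side0.npz")); P=cloud(t)
# grinder marks
for n,c in(("top",t),("side",s)):
    Pc=cloud(c)
    near=lambda m:np.hypot(*(np.median(Pc[m],0)[:2]-[.636,.014]))<.08
    for nm,lo,hi in(("white",(0,0,190),(179,40,255)),("orange",(9,150,150),(22,255,255)),("red",(0,180,120),(6,255,255)),("red2",(172,150,120),(179,255,255))):
        for m,S,C in blobs(c,lo,hi,4):
            if near(m) and abs(np.median(Pc[m][:,2])-.1)<.02: print(n,nm,S[4],C.round(1),ray(c,*C,.100)[0].round(4))
# lid flange: white disc at z .023
for n,c in(("top",t),("side",s)):
    Pc=cloud(c)
    m=(np.hypot(Pc[...,0]-.43,Pc[...,1]-.297)<.1)
    if n=="top":
        lip=(m&(Pc[...,2]>.026)&(Pc[...,2]<.037)&(cv2.cvtColor(c["pixels"],cv2.COLOR_RGB2HSV)[...,1]<60)).astype(np.uint8)
        N,L,S,C=cv2.connectedComponentsWithStats(lip)
        for i in range(1,N):
            if S[i,4]>60:
                v,u=np.where(L==i); q=ray(c,u,v,.0315)[:,:2].astype(np.float32); r=cv2.minAreaRect(q*1000); bx=cv2.boxPoints(r)/1000
                e=[bx[1]-bx[0],bx[2]-bx[1]]; e=max(e,key=np.linalg.norm)
                print("lip",S[i],"ctr",(np.array(r[0])/1000).round(4),"size",np.round(r[1],1),"long dir",ang(e).round(1))
    for z,lo,hi in((.055,(0,180,60),(6,255,255)),):
        for M,S,C in blobs(c,lo,hi,30):
            if np.hypot(*(np.median(Pc[M],0)[:2]-[.43,.297]))<.05:
                T=M&(Pc[...,2]>.050) if n=="top" else M&(c["pixels"][...,0]>200)
                v,u=np.where(T); q=ray(c,u,v,z)[:,:2].astype(np.float32); r=cv2.minAreaRect(q*1000); bx=cv2.boxPoints(r)/1000
                e=max([bx[1]-bx[0],bx[2]-bx[1]],key=np.linalg.norm)
                print(n,"bar",(np.array(r[0])/1000).round(4),np.round(r[1],1),ang(e).round(1))
# cupboard lower front edge
hi=P[(P[...,2]>.42)&(P[...,2]<.47)&(P[...,0]>.3)]
for y in np.arange(-.1,.8,.1):
    q=hi[abs(hi[:,1]-y)<.03]
    if len(q): print("cup y",y.round(1),"min x",q[:,0].min().round(3),len(q))
E
```

```text
top white 8 [353.5 165.5] [0.6392 0.0711 0.1   ]
top white 10 [399.5 168. ] [ 0.6349 -0.0392  0.1   ]
top orange 13 [356.5 154.4] [0.6669 0.0634 0.1   ]
top orange 11 [396. 179.] [ 0.6078 -0.03    0.1   ]
top red 8 [365.1 146.9] [0.686  0.0423 0.1   ]
top red 10 [387.5 186.5] [ 0.5891 -0.0092  0.1   ]
side orange 4 [348.  164.2] [ 0.6082 -0.0278  0.1   ]
side red 4 [318.5 156.5] [0.6857 0.0443 0.1   ]
side red 4 [345.5 168.5] [ 0.589  -0.0087  0.1   ]
lip [259 219  30  39 337] ctr [0.4689 0.2597] size [106.3  19.9] long dir 35.6
lip [225 243  30  39 347] ctr [0.4083 0.3437] size [106.5  19.6] long dir 35.4
top bar [0.431  0.2958] [15.1 42. ] -62.6
side bar [0.4279 0.2982] [14.6 41.9] -62.7
cup y 0.1 min x 0.688 82
cup y 0.2 min x 0.631 83
cup y 0.3 min x 0.573 87
cup y 0.4 min x 0.516 88
cup y 0.5 min x 0.457 88
cup y 0.6 min x 0.4 95
```

Checks:
- **Grinder:** the centre from all three mark pairs agrees at (0.637, 0.0165), with yaw -2.2°.
- **Dock:** origin about (0.436, 0.300), x axis at 35.6°. The lips measure 106 x 20 mm, as expected.
- **Lid:** at (0.4295, 0.297), yaw 27.4°. That is dock x -7 mm and turned -8°, inside the stated range.

Next I move to a hover above the lid, swinging round at a safe radius.

```bash
python3 -m jog '[[34.6,-20.6,0,-0.8],[34.6,-20.6,0,-0.8],[34.6,-20.6,0,-0.8],[34.6,-20.6,0,-0.8],[34.6,-20.6,0,-0.8],[34.6,-20.6,0,-0.8],[34.6,-20.6,0,-0.8],[34.6,-20.6,0,-0.8],[34.6,-20.6,0,-0.8],[34.6,-20.6,0,-0.8],[51,-78.4,8,-1.655],[51,-78.4,8,-1.655],[51,-78.4,8,-1.655],[51,-78.4,8,-1.655],[51,-78.4,8,-1.655],[51,-78.4,8,-1.655],[51,-78.4,8,-1.655],[51,-78.4,8,-1.655],[51,-78.4,8,-1.655],[51,-78.4,8,-1.655]]' -1 30
cat >> h.py <<'E'
def rel(x,y,z,yaw):
    """row to reach world TCP x,y,z with tool-y at yaw deg (mod 180), from measured pose"""
    o=bot.get_obs(); w,a,b,c=o["tool_rot"]
    from scipy.spatial.transform import Rotation as R
    M=R.from_quat([a,b,c,w]).as_matrix(); cur=ang(M[:,1]); d=(np.array([x,y,z])-o["eef_pos"])@M*100
    dy=(yaw-cur+90)%180-90
    print("tcp",o["eef_pos"].round(4),"yaw",cur.round(2),"row",d.round(2),"spin",(-np.radians(dy)).round(3),"t",o["t"],"F",o["contact_force"].round(1),"T",o["torque"].round(2))
E
python3 -c "
from h import *
rel(.4295,.297,.13,27.4); print(bot.get_obs()['q'].round(2))"
```

```text
t: 1.77
eef_pos: [0.4502, 0.1118, 0.176]
tool_rot: [0.0, 0.519, 0.855, -0.0]
contact_force: [1.0, 0.1, 0.2]
gripper_width: 0.998
grasp_force: 0.0
tcp [0.4502 0.1118 0.176 ] yaw 27.41 row [17.4   6.69  4.6 ] spin 0.0 t 1.7667 F [1.  0.1 0.2] T [-0.01 -0.03  0.  ]
[ 0.2   0.26 -0.66  2.07  0.21  0.88 -0.1 ]
```

```bash
python3 -m jog '[[17.4,6.7,4.6,0],[17.4,6.7,4.6,0],[17.4,6.7,4.6,0],[17.4,6.7,4.6,0],[17.4,6.7,4.6,0],[17.4,6.7,4.6,0],[17.4,6.7,7.5,0],[17.4,6.7,10.5,0],[17.4,6.7,12.8,0],[17.4,6.7,13.9,0],[17.4,6.7,14.7,0],[17.4,6.7,14.7,0],[17.4,6.7,14.7,0]]' -1 30
python3 - <<'E'
from h import *
rel(.4295,.297,.028,27.4); c=cam("side"); 
cv2.imwrite("pics/g1.png",cv2.resize(cv2.cvtColor(c["pixels"],cv2.COLOR_RGB2BGR)[130:310,180:380],None,fx=3,fy=3,interpolation=cv2.INTER_CUBIC))
E
```

```text
t: 2.85
eef_pos: [0.4308, 0.2957, 0.0299]
tool_rot: [0.0, 0.519, 0.855, 0.0]
contact_force: [0.1, 0.4, -0.6]
gripper_width: 0.999
grasp_force: 0.0
tcp [0.4308 0.2957 0.0299] yaw 27.43 row [ 0.17 -0.05  0.19] spin 0.001 t 2.85 F [ 0.1  0.4 -0.6] T [ 0.01 -0.01  0.02]
```

View pics/g1.png

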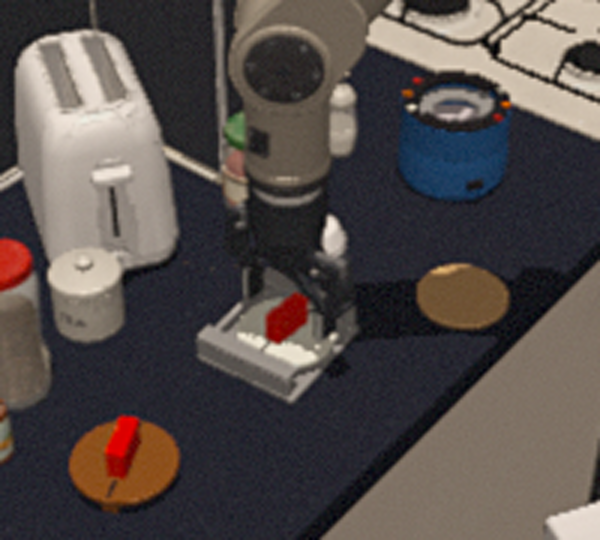

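The fingers straddle the red bar at (287,318) in this crop and nothing else is touched. Closing now.

```bash
python3 -m jog '[[0,0,0,0],[0,0,0,0],[0,0,0,0],[0,0,0,0],[0,0,0,0],[0,0,0,0],[0,0,0,0],[0,0,0,0],[0,0,0,0],[0,0,0,0]]' 1 60
python3 - <<'E'
from h import *
u=np.array([np.cos(np.radians(35.6)),np.sin(np.radians(35.6))])
o=bot.get_obs()["eef_pos"]; q=np.array([.4358,.2997])-.088*u; print(q)
rel(q[0],q[1],o[2],27.4)
E
```

```text
t: 3.73
eef_pos: [0.4306, 0.2958, 0.0297]
tool_rot: [0.0, 0.519, 0.855, 0.0]
contact_force: [0.6, -0.7, 6.1]
gripper_width: 0.199
grasp_force: 60.0
[0.36424713 0.24847318]
tcp [0.4306 0.2958 0.0297] yaw 27.45 row [-1.14 -8.08 -0.01] spin 0.001 t 3.7333 F [ 0.6 -0.7  6.1] T [-0.12  0.08 -0.02]
```

The bar is gripped at about 17 mm opening and 60 N. Now I slide it out along dock -x.

```bash
python3 -m jog '[[-0.14,-1,0,0],[-0.28,-2,0,0],[-0.43,-3,0,0],[-0.57,-4,0,0],[-0.71,-5,0,0],[-0.85,-6,0,0],[-1,-7,0,0],[-1.1,-7.8,0,0],[-1.2,-8.3,0,0],[-1.2,-8.3,0,0],[-1.2,-8.3,0,0]]'
python3 - <<'E'
from h import *
rel(.3642,.2485,.03,27.4)
c=cam("side"); t=cam("top")
a=[cv2.resize(cv2.cvtColor(k["pixels"],cv2.COLOR_RGB2BGR)[v-50:v+50,u-50:u+50],None,fx=4,fy=4,interpolation=cv2.INTER_CUBIC) for k,u,v in((c,275,250),(t,270,265))]
cv2.imwrite("pics/e1.png",np.hstack(a))
E
```

```text
t: 4.65
eef_pos: [0.3608, 0.2451, 0.0286]
tool_rot: [-0.0, 0.519, 0.855, -0.002]
contact_force: [0.3, 0.4, -0.7]
gripper_width: 0.202
grasp_force: 59.2
tcp [0.3608 0.2451 0.0286] yaw 27.44 row [ 0.14  0.46 -0.14] spin 0.001 t 4.65 F [ 0.3  0.4 -0.7] T [ 0.   -0.04  0.05]
```

View pics/e1.png

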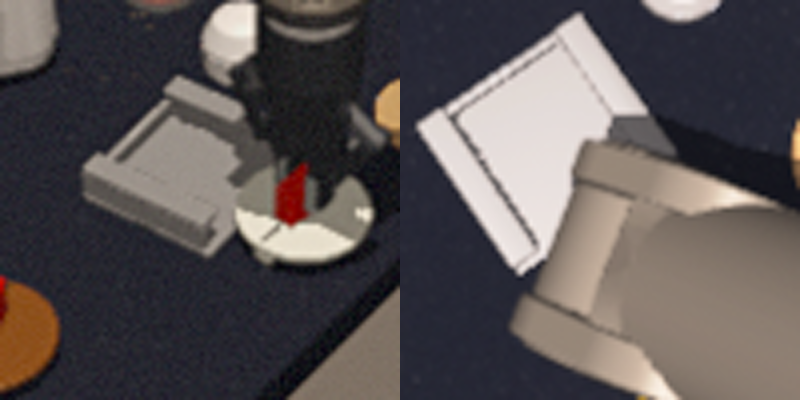

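The lid is clear of the dock: the side crop shows it gripped at (300,215), level, with the dock empty behind it. Next I work out the lift and carry.

```bash
python3 -c "
from h import *
rel(.6373,.0149,.15,-2.2)"
```

```text
tcp [0.3618 0.2461 0.0289] yaw 27.43 row [-33.22  13.79 -12.12] spin 0.517 t 4.75 F [-0.2  0.  -1. ] T [ 0.01 -0.03  0.03]
```

```bash
python3 -m jog '[[0,0,-2,0],[0,0,-5,0],[0,0,-8,0],[-2,1,-11,0.05],[-5,2,-12.1,0.1],[-8,3.3,-12.1,0.15],[-11,4.6,-12.1,0.2],[-14,5.8,-12.1,0.25],[-17,7.1,-12.1,0.3],[-20,8.3,-12.1,0.35],[-23,9.5,-12.1,0.4],[-26,10.8,-12.1,0.45],[-29,12,-12.1,0.5],[-31.5,13.1,-12.1,0.517],[-32.8,13.6,-12.1,0.517],[-33.2,13.8,-12.1,0.517],[-33.2,13.8,-12.1,0.517],[-33.2,13.8,-12.1,0.517],[-33.2,13.8,-12.1,0.517]]'
python3 - <<'E'
from h import *
rel(.6373,.0149,.15,-2.2)
c=cam("side"); np.savez("side2.npz",**c); t=cam("top"); np.savez("top2.npz",**t)
a=[cv2.resize(cv2.cvtColor(k["pixels"],cv2.COLOR_RGB2BGR)[v-50:v+50,u-50:u+50],None,fx=4,fy=4,interpolation=cv2.INTER_CUBIC) for k,u,v in((c,333,165),(t,375,172))]
cv2.imwrite("pics/h1.png",np.hstack(a))
E
```

```text
t: 6.33
eef_pos: [0.6364, 0.0177, 0.1502]
tool_rot: [-0.001, 0.719, 0.695, -0.0]
contact_force: [-0.4, -0.4, -0.3]
gripper_width: 0.2
grasp_force: 59.2
tcp [0.6364 0.0177 0.1502] yaw -2.02 row [-0.27  0.1   0.02] spin 0.003 t 6.3333 F [-0.4 -0.4 -0.3] T [ 0.06 -0.01  0.01]
```

View pics/h1.png

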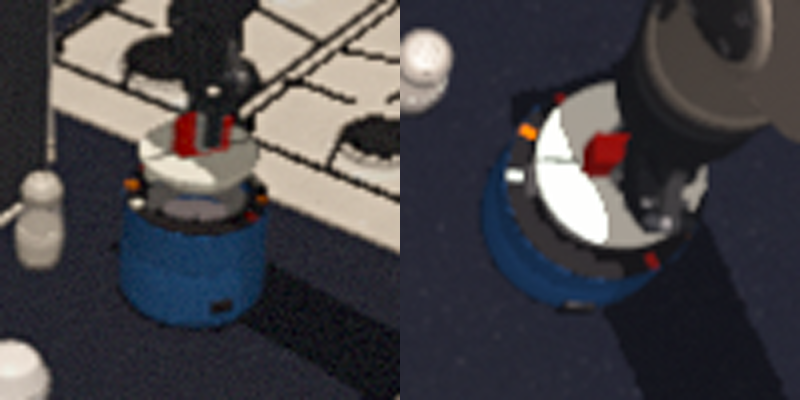

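The lid hovers just above the mouth, level in both views; in the top crop the lid is at (620,165) and the rim marks are visible. I'll measure the flange circle against the grinder.

```bash
cat > meas.py <<'E'
from h import *
from scipy.optimize import least_squares
def lid(c,zt,ctr,name):
    P=cloud(c); hsv=cv2.cvtColor(c["pixels"],cv2.COLOR_RGB2HSV)
    m=((hsv[...,1]<60)&(hsv[...,2]>85)&(np.hypot(P[...,0]-ctr[0],P[...,1]-ctr[1])<.056)&(abs(P[...,2]-zt)<.008)).astype(np.uint8)
    N,L,S,C=cv2.connectedComponentsWithStats(m); v,u=np.where(L>0)
    print(name,"n",len(u),"z",np.median(P[v,u,2]).round(4))
    h=cv2.convexHull(np.stack([u,v],1).astype(np.int32))[:,0]
    q=ray(c,h[:,0],h[:,1],zt)[:,:2]
    f=lambda p:np.hypot(q[:,0]-p[0],q[:,1]-p[1])-.0483
    r=least_squares(f,ctr,loss="soft_l1",f_scale=.001)
    print(name,"flange ctr",r.x.round(4),"resid mm",(np.round(f(r.x)*1000,1)).tolist())
    return r.x
E
python3 - <<'E'
from meas import *
s=dict(np.load("side2.npz")); t=dict(np.load("top2.npz"))
for n,c in(("side",s),("top",t)): lid(c,.1435,np.array([.636,.018]),n)
Pt=cloud(t)
for nm,lo,hi in(("white",(0,0,190),(179,40,255)),("orange",(9,150,120),(22,255,255)),("red",(0,180,80),(6,255,255))):
  for n,c in(("top",t),("side",s)):
    P=cloud(c)
    for m,S,C in blobs(c,lo,hi,4):
        p=np.median(P[m],0)
        if np.hypot(p[0]-.637,p[1]-.016)<.075: print(n,nm,S[4],C.round(1),p.round(3),ray(c,*C,.1)[0].round(4))
E
```

```text
side n 273 z 0.1432
side flange ctr [0.6307 0.0229] resid mm [0.0, -0.9, 0.6, 1.3, 1.8, 1.8, 0.7, 1.2, 1.5, 0.4, -0.9, -0.3, 1.7, 2.7, 4.3, 2.9, 1.6, 2.3, 1.5, 0.9]
top n 636 z 0.1422
top flange ctr [0.6345 0.0181] resid mm [0.8, 0.1, -0.3, -1.0, -0.8, -0.5, 0.3, 0.4, 0.3, 0.3, 0.4, -0.0, -0.1, 0.1, -0.0, -0.4, -0.7, 0.0, 0.2, 0.3, -0.2, 0.3]
top white 309 [366.7 167.9] [0.621 0.05  0.142] [0.6337 0.0394 0.1   ]
top white 8 [353.5 165.5] [0.639 0.071 0.1  ] [0.6392 0.0711 0.1   ]
side white 147 [320.1 150.4] [0.644 0.036 0.141] [0.7188 0.0232 0.1   ]
top orange 14 [356.5 154.5] [0.666 0.062 0.099] [0.6666 0.0635 0.1   ]
side orange 5 [315.2 160.4] [0.666 0.066 0.102] [0.6679 0.0645 0.1   ]
top red 82 [375.7 159.8] [0.635 0.034 0.173] [0.6541 0.0175 0.1   ]
top red 8 [387.4 186.5] [ 0.589 -0.008  0.099] [ 0.5891 -0.0089  0.1   ]
side red 44 [329.1 148.4] [0.628 0.036 0.164] [ 0.7192 -0.0113  0.1   ]
side red 11 [339.3 146.8] [0.626 0.001 0.165] [ 0.7161 -0.0492  0.1   ]
```

The top-view flange fit is good, with residuals under 1 mm. It suggests a correction of about +1.3 mm in x and -1.5 mm in y. I'll correct that and lower while watching the force.

```bash
python3 -m jog '[[-0.15,0.13,0,0.003],[-0.15,0.13,0.5,0.003],[-0.15,0.13,1,0.003],[-0.15,0.13,1.5,0.003],[-0.15,0.13,2,0.003],[-0.15,0.13,2.3,0.003],[-0.15,0.13,2.6,0.003],[-0.15,0.13,2.8,0.003],[-0.15,0.13,3,0.003],[-0.15,0.13,3,0.003],[-0.15,0.13,3,0.003]]'
python3 -c "
from h import *
rel(.6377,.0162,.1127,-2.2)"
```

```text
t: 7.35
eef_pos: [0.6386, 0.0144, 0.12]
tool_rot: [-0.0, 0.721, 0.693, -0.0]
contact_force: [-0.6, 1.4, -1.1]
gripper_width: 0.198
grasp_force: 59.2
tcp [0.6386 0.0144 0.12  ] yaw -2.33 row [ 0.18 -0.1   0.73] spin -0.002 t 7.35 F [-0.6  1.4 -1.1] T [0.36 0.1  0.02]
```

The plug is 6 mm into the mouth with almost no force. I'll nudge it back by about 1 mm and seat it.

```bash
python3 -m jog '[[0.1,-0.05,0,0],[0.1,-0.05,0.2,0],[0.1,-0.05,0.4,0],[0.1,-0.05,0.55,0],[0.1,-0.05,0.7,0],[0.1,-0.05,0.8,0],[0.1,-0.05,0.8,0],[0.1,-0.05,0.8,0]]'
python3 - <<'E'
from meas import *
rel(.6377,.0162,.1127,-2.2)
t=cam("top"); np.savez("top3.npz",**t); lid(t,.106,np.array([.637,.016]),"top"); s=cam("side"); lid(s,.106,np.array([.637,.016]),"side")
E
```

```text
t: 8.02
eef_pos: [0.6385, 0.0149, 0.1128]
tool_rot: [0.0, 0.722, 0.692, -0.0]
contact_force: [-3.4, 0.1, 4.2]
gripper_width: 0.197
grasp_force: 60.0
tcp [0.6385 0.0149 0.1128] yaw -2.36 row [ 0.13 -0.08  0.01] spin -0.003 t 8.0167 F [-3.4  0.1  4.2] T [-0.1   0.47  0.01]
top n 612 z 0.1045
top flange ctr [0.6367 0.0175] resid mm [5.7, 1.1, 0.9, 1.0, 0.2, 0.4, 0.4, -0.4, 0.3, 7.7, 5.3, 0.5, 0.1, 0.3, 0.4, 1.2, 1.9, 5.6]
side n 281 z 0.1054
side flange ctr [0.629  0.0229] resid mm [6.5, 0.1, 0.3, 1.1, 1.3, 0.8, 0.3, 2.3, 3.1, -0.1, 2.7, 5.3, 0.7, 9.1, 9.2]
```

```bash
python3 -m jog '[[0.05,-0.05,0.05,0],[0.05,-0.05,0.1,0],[0.05,-0.05,0.1,0],[0.05,-0.05,0.1,0],[0.05,-0.05,0.1,0],[0.05,-0.05,0.1,0]]'
python3 - <<'E'
from meas import *
rel(.6377,.0162,.1127,-2.2)
s=cam("side"); t=cam("top")
a=[cv2.resize(cv2.cvtColor(k["pixels"],cv2.COLOR_RGB2BGR)[v-50:v+50,u-50:u+50],None,fx=4,fy=4,interpolation=cv2.INTER_CUBIC) for k,u,v in((s,333,165),(t,375,172))]
cv2.imwrite("pics/s1.png",np.hstack(a))
E
```

```text
t: 8.62
eef_pos: [0.6385, 0.0149, 0.1127]
tool_rot: [0.001, 0.722, 0.692, 0.0]
contact_force: [-5.0, -2.3, 10.3]
gripper_width: 0.195
grasp_force: 60.9
tcp [0.6385 0.0149 0.1127] yaw -2.39 row [ 0.12 -0.08  0.  ] spin -0.003 t 8.6167 F [-5.  -2.3 10.3] T [-0.43  0.94  0.03]
```

View pics/s1.png

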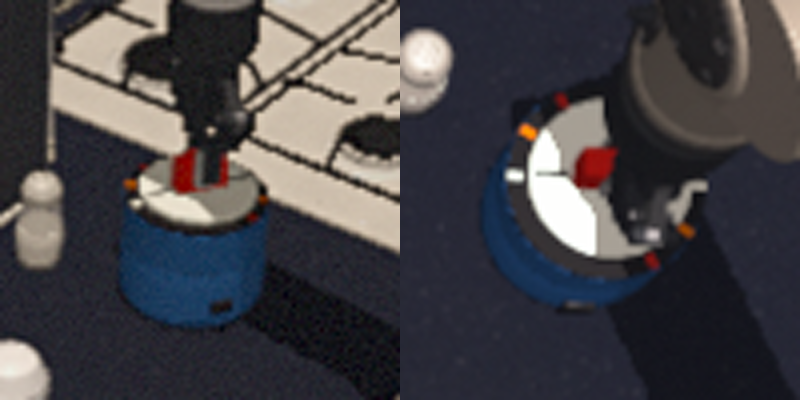

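The lid is fully down: TCP z is at the expected 0.1127 and holds under a 10 N press. Its black line at (545,173) points at the white mark at (515,175). I'll ease the side load and press, then twist 30° clockwise.

```bash
python3 -m jog '[[0,-0.08,-0.06,0],[0,-0.08,-0.06,0],[0,-0.08,-0.06,0.04],[0,-0.08,-0.06,0.08],[0,-0.08,-0.06,0.12],[0,-0.08,-0.06,0.16],[0,-0.08,-0.06,0.2],[0,-0.08,-0.06,0.24],[0,-0.08,-0.06,0.28],[0,-0.08,-0.06,0.32],[0,-0.08,-0.06,0.36],[0,-0.08,-0.06,0.4],[0,-0.08,-0.06,0.43],[0,-0.08,-0.06,0.46],[0,-0.08,-0.06,0.48],[0,-0.08,-0.06,0.5],[0,-0.08,-0.06,0.51],[0,-0.08,-0.06,0.52],[0,-0.08,-0.06,0.52],[0,-0.08,-0.06,0.52]]'
python3 - <<'E'
from meas import *
rel(.6377,.0162,.1127,-32.2)
s=cam("side"); t=cam("top"); np.savez("top4.npz",**t)
a=[cv2.resize(cv2.cvtColor(k["pixels"],cv2.COLOR_RGB2BGR)[v-50:v+50,u-50:u+50],None,fx=4,fy=4,interpolation=cv2.INTER_CUBIC) for k,u,v in((s,333,165),(t,375,172))]
cv2.imwrite("pics/s2.png",np.hstack(a))
E
```

```text
t: 10.38
eef_pos: [0.6374, 0.0166, 0.1128]
tool_rot: [-0.0, 0.875, 0.484, 0.0]
contact_force: [-3.1, 0.8, 8.9]
gripper_width: 0.194
grasp_force: 60.6
tcp [0.6374 0.0166 0.1128] yaw -32.08 row [-0.02  0.05  0.01] spin 0.002 t 10.3833 F [-3.1  0.8  8.9] T [0.08 0.64 0.16]
```

View pics/s2.png

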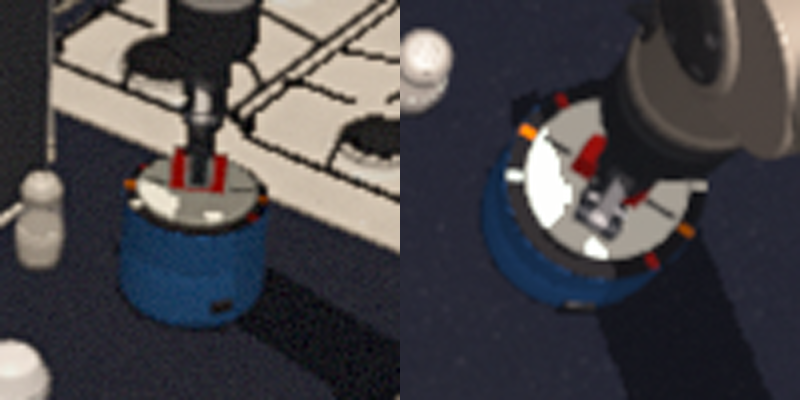

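The bar's black lines, from (550,138) to (670,214) in the top crop, now point at both orange marks at (528,131) and (687,230). The lid is still fully down and gripped. Next I hold and check the angle in numbers.

```bash
R='' ; python3 -m jog '[[0,0,0,0],[0,0,0,0],[0,0,0,0],[0,0,0,0],[0,0,0,0],[0,0,0,0],[0,0,0,0],[0,0,0,0],[0,0,0,0],[0,0,0,0],[0,0,0,0],[0,0,0,0],[0,0,0,0],[0,0,0,0],[0,0,0,0],[0,0,0,0],[0,0,0,0],[0,0,0,0],[0,0,0,0],[0,0,0,0]]' && python3 - <<'E'
from meas import *
rel(.6377,.0162,.1127,-32.2)
t=cam("top"); P=cloud(t); hsv=cv2.cvtColor(t["pixels"],cv2.COLOR_RGB2HSV)
v,u=np.mgrid[0:420,0:560]; Q=ray(t,u.ravel(),v.ravel(),.106)[:,:2].reshape(420,560,2)-[.6373,.0165]
r=np.hypot(Q[...,0],Q[...,1]); a=np.degrees(np.arctan2(Q[...,1],Q[...,0]))
for nom in(57.8,-122.2):
    m=(r>.028)&(r<.044)&(abs((a-nom+180)%360-180)<14)
    w=np.clip(np.median(t["pixels"][m].mean(1))-25-t["pixels"].mean(2),0,None)*m
    print(nom,"n",int((w>0).sum()),"line mean angle",((w*a).sum()/w.sum()).round(1),"r",((w*r).sum()/w.sum()).round(4))
E
```

```text
t: 12.15
eef_pos: [0.6374, 0.0166, 0.1127]
tool_rot: [-0.0, 0.875, 0.484, 0.0]
contact_force: [-3.7, -0.2, 9.2]
gripper_width: 0.197
grasp_force: 60.6
tcp [0.6374 0.0166 0.1127] yaw -32.07 row [-0.02  0.05  0.  ] spin 0.002 t 12.15 F [-3.7 -0.2  9.2] T [0.11 0.67 0.21]
57.8 n 12 line mean angle 57.6 r 0.0345
-122.2 n 14 line mean angle -121.9 r 0.0365
```

The lines lie at 57.6° and -121.9°, against orange marks at 57.8° and -122.2°, so the lid is on the mark. I'll hold for another 3 s or more and then hand in.

```bash
python3 -m jog '[[0,0,0,0],[0,0,0,0],[0,0,0,0],[0,0,0,0],[0,0,0,0],[0,0,0,0],[0,0,0,0],[0,0,0,0],[0,0,0,0],[0,0,0,0],[0,0,0,0],[0,0,0,0],[0,0,0,0],[0,0,0,0],[0,0,0,0],[0,0,0,0],[0,0,0,0],[0,0,0,0],[0,0,0,0],[0,0,0,0]]' >/dev/null && python3 -m jog '[[0,0,0,0],[0,0,0,0],[0,0,0,0],[0,0,0,0],[0,0,0,0],[0,0,0,0],[0,0,0,0],[0,0,0,0],[0,0,0,0],[0,0,0,0],[0,0,0,0],[0,0,0,0],[0,0,0,0],[0,0,0,0],[0,0,0,0],[0,0,0,0],[0,0,0,0],[0,0,0,0],[0,0,0,0],[0,0,0,0]]' && python3 -c "
from h import *
rel(.6374,.0166,.1127,-32.2); print(bot.hand_in())"
```

```text
t: 15.53
eef_pos: [0.6374, 0.0166, 0.1127]
tool_rot: [-0.0, 0.875, 0.484, 0.0]
contact_force: [-2.5, 1.2, 8.2]
gripper_width: 0.203
grasp_force: 60.6
tcp [0.6374 0.0166 0.1127] yaw -32.08 row [0. 0. 0.] spin 0.002 t 15.5333 F [-2.5  1.2  8.2] T [0.08 0.67 0.18]
the job is handed in; nothing more can be done
None
```

The lid is fully down in the grinder and turned clockwise to the orange mark (within about 0.3° by camera); I held it there about 5 s and handed in at 15.5 s, still gripped.

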